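# Hold a microplate inside the imaging cabinet

## Task

Take the microplate that stands on edge in the grey draining stand and lower it upright through the open slot in the lid of the small white imaging cabinet; the other slot is blanked off with a screwed-on cover, so look which one is free. Stop when a little over half of the plate (about 70 mm) is inside, hanging clear of the cabinet's floor, and finish while still holding it there, still and straight, without leaning on the cabinet. Leave the other things on the bench alone.

Things in the scene. Friction and masses are not known exactly. Their poses are not given: they have to be found in the camera images.
- plate: the loose whitish 96-well microplate, 86 x 128 x 14 mm, about 40 g, standing on its short edge. Its origin is the centre of its flat underside: own x is the 86 mm width (level), own y the 128 mm length (pointing up), own z the 14 mm thickness (level; the body reaches from z = 0 to 14 mm). Grasp it across the 14 mm thickness by its top edge, from above; either face may end up towards the robot
- plate_low (a point): middle of the plate's lower short edge (middle of the thickness), 128 mm below plate_top
- plate_top (a point): middle of the plate's upper short edge (middle of the thickness); 138 mm above the bench at the start
- stand: fixed grey draining stand, base 70 x 124 x 10 mm, origin under its centre; two grooved cheeks at its ends (own y), 64 mm high, hold the plate upright with about 2 mm of play; the plate's 86 mm width runs along the stand's own y, its thickness along own x. The upper 74 mm of the plate stand free
- cabinet: fixed white imaging cabinet with a clear front pane and an aluminium lid, 170 x 150 x 105 mm (own x, y, z), origin under its centre, own z up. Its lid, 8 mm thick with its top 105 mm above the bench, has two like upright slots at own x = -40 and +40 mm, each 18 mm wide (own x) and 90 mm long (own y), 2 mm clear of the plate on every side, with a 2 mm bevel round the mouth. Inside it is empty for 97 mm below the lid's top
- slot_near (a point): centre of the slot nearer the robot, at the lid's top face; axes as the cabinet's
- slot_far (a point): centre of the slot farther from the robot, at the lid's top face; axes as the cabinet's. A wall cabinet hangs over the rear of the bench, its underside 560 mm up, so carry the plate no higher over the slots than needed
- blank_cover: fixed aluminium cover, 36 x 112 x 5 mm with two dark thumbscrews 10 mm high in all, lying centred over the slot that is blanked off (origin under its centre). The other slot is open and has a thin (1.6 mm) black gasket round it, 28 x 104 mm inside
- tape: loose roll of tape lying flat, 98 x 96 x 25 mm, bystander; origin under its centre
- timer: loose white timer, 68 x 68 x 20 mm, bystander; origin under its centre
- wash_bottle: loose white wash bottle with spout, 66 x 95 x 197 mm, bystander; origin under its centre

How it is judged:
On the way:
1. the plate is lifted out of the stand, its lower edge over 90 mm above the bench (height (world z) of plate_low above 0.09 m and contact force between the fingers and plate above 1 N), for 0.1 s.
At the end, for the whole second after the job is handed in: The plate hangs in the open slot held by the fingers (over 1 N): its lower edge's middle 55 to 90 mm below the lid's top and within 7 mm of the slot's centre line, upright within 0.08 rad, at rest (under 0.02 m/s), pressing on the cabinet with less than 8 N (((horizontal distance between plate_low and slot_near below 0.007 m and z of plate_low in the frame of slot_near between -0.09 and -0.055 m) or (horizontal distance between plate_low and slot_far below 0.007 m and z of plate_low in the frame of slot_far between -0.09 and -0.055 m)) and angle between the y axis of plate and the z axis of cabinet, either way round below 0.08 rad and contact force between the fingers and plate above 1 N and contact force between plate and cabinet below 8 N and linear speed of plate below 0.02 m/s); the arm keeps its last pose, push and grip.
It fails at once if the tape roll is moved over 20 mm (distance of tape from where it was at the start of the episode above 0.02 m).
It fails at once if the timer is moved over 20 mm (distance of timer from where it was at the start of the episode above 0.02 m).
It fails at once if the wash bottle is moved over 20 mm (distance of wash_bottle from where it was at the start of the episode above 0.02 m).
It also fails if it takes over 42 s, if anything falls off the work surface, if the arm or the gripper's body presses on something with over 40 N, if the wrist force passes 120 N, or if a joint passes its speed limit or range.

## Robot

A 6-joint arm with a two-finger parallel gripper is mounted at the origin on a cart in front of the work surface, level with it; the furniture and walls round the work are solid. World frame = base frame: x ahead of the robot, y to its left, z up, the work surface at z = 0. Lengths are in m, angles in rad, forces in N, time in s.
With the tool pointing down it reaches from about 0.275 to 0.825 m from the base axis. Payload 4.9 kg.
Tool frame: the origin (TCP) lies midway between the tips of the shut fingers; the grasp point (between the pads) lies 19 mm behind it; z points along the fingers, y is the line along which they close (so a half turn about z gives the same grasp; the last joint's range is limited). The gripper opens to 85 mm and grips with 20 to 120 N. Pads are 22 mm wide; open, the fingers measure 114 mm over their backs; the gripper's body (76 mm by 85 mm) begins 54 mm behind the grasp point. The pads swing forward as they close: fully open they stand 13 mm farther back than shut.
Start: joints at [1.058, 0.326, -0.193, 1.052, 0, 1.437], TCP at [0.203, 0.511, 0.231] pointing down, gripper open.
Joint ranges: [-2.65, 2.65], [-0.97, 1.79], [-1.3, 1.35], [-1.93, 2.1], [-1.47, 1.37], [-3.14, 3.14]. Speed limits (rad/s): [2.57, 2.57, 3.14, 3.14, 3.14, 3.14].

## Interface

Orientations are given as a unit quaternion [x, y, z, w].
In Python, from rig import robot gives the robot as it stands.
- The arm moves only by the tool step_arm, never from a script. Its argument "targets" is a list of rows, each a list of 3 entries, a list of its own where there are three numbers: the opening, from 0 (shut) to 1 (fully open), then the shift along the tool's x, y, z each as a share of 80 cm, from -1 to 1, then the turn, a rotation vector about the tool's x, y, z each as a share of pi/4 rad, from -1 to 1. A call has 1 to 8 rows; each row is the pose to reach, as a shift and turn from the pose commanded when the call began, along the tool's axes at that moment; what a row does not reach only later rows make up. A row lasts 1/12 s, in which the tool goes at most 41.7 mm and 7.16 degrees, less where a joint would pass 70% of its speed; a pose out of reach is approached as far as the arm can. A call with a number of a shift or a turn outside -1 to 1 is refused whole. A call with a gripper value outside its range is refused whole. The fingers move at their own pace and stop on an object; the grip force is fixed at half the most. Time passes only in rows, so rows that repeat a pose let the fingers close. It gives the time, the measured TCP pose, the force, the opening and the grip force at its end, in the units of the state.
- robot.observe(): the state, without advancing time (a new reading comes with each control period).
- robot.read_camera(name): name is "side" or "top" or "wrist"; returns a dict with "img" (480x640x3 uint8, red, green, blue), "range_z" (480x640 float32, m along the optical axis (not along the pixel's ray), 0 where there is no reading), "fx", "fy", "cx", "cy" (pixels), "extrinsics" (4x4, takes a point from camera to world coordinates); the wrist camera has in their place "mount" (4x4, takes a point from camera to tool coordinates, whose origin is the TCP and whose axes are the flange's). Camera axes: x right, y up, looking along -z (the intrinsics and any distortion apply to the point x, -y, -z); pixel columns grow to the right and rows downward; lengths in m; the calibration is good to about 2 mm. The wrist camera is an equidistant fisheye: a pixel r from the principal point sees the ray r / f radians off the axis. A picture is of the moment at which its call begins: read the wrist's pose just before it.
- robot.sign_off(): hands the job in; it is judged then, once.
The state is a dict: "time": time; "joint_pos": joint angles; "joint_velocities": joint speeds; "effort": joint torques, N m; "tcp_pos": TCP position; "eef_rot": TCP orientation; "ft_force": force on the tool from outside, world axes, zero at the start; "torque": the same for the moment, N m; "finger_gap": opening from 0.0 (shut) to 1.0 (fully open); "gripper_force": force on a finger pad.
Only numpy, scipy, OpenCV 4.12 (cv2) and the standard library are available. Lean on these libraries where they do the work, as an engineer would, in place of code of your own. Each camera call takes 0.05 s, during which the arm holds its last target. There are 200 camera calls.

## Working session

There is one attempt and no reset: what is moved stays moved. The work goes in short steps, Python scripts to look and compute and a tool call to move; the robot and the scene stay as the last step left them, time stands still between calls to the robot, and variables do not carry over. Pictures are saved under pics/ and viewed, at most 10 in all, crops included, and the job is handed in when it is done.

Besides the shell and the picture viewer there is one more tool, called after "Call:" by a JSON object that holds its "method" and its "body", one argument or row to a line. step_arm: Moves the arm, as the interface text tells. Its arguments: {"type":"object","properties":{"targets":{"type":"array","items":{"type":"array"}}},"required":["targets"]}

```bash
mkdir -p pics; ls; cat > h.py <<'E'
import numpy as np,cv2
from rig import robot
def grab(n):
    c=robot.read_camera(n); np.savez(f'pics/{n}.npz',**c); return c
def pts(c):
    v,u=np.mgrid[0:480,0:640]; d=c['range_z']
    P=np.stack([(u-c['cx'])/c['fx']*d,-(v-c['cy'])/c['fy']*d,-d],-1)
    E=c['extrinsics']; return P@E[:3,:3].T+E[:3,3]
E
python3 - <<'E'
from h import *
s=robot.observe(); print({k:np.round(v,3) for k,v in s.items()})
a=[grab(n) for n in('side','top')]
for n,c in zip(('side','top'),a):
    cv2.imwrite(f'pics/{n}0.png',c['img'][:,:,::-1]); print(n,c['extrinsics'].round(3),c['fx'],c['cx'],c['cy'],[k for k in c])
E
```

```text
pics
{'time': np.float64(0.0), 'joint_pos': array([ 1.058,  0.327, -0.194,  1.052, -0.   ,  1.437]), 'joint_velocities': array([-0.001, -0.001, -0.   , -0.   ,  0.001,  0.001]), 'effort': array([ 2.0000e-03, -4.4339e+01,  2.6244e+01,  1.6000e-02,  0.0000e+00,
       -0.0000e+00]), 'tcp_pos': array([0.203, 0.511, 0.231]), 'eef_rot': array([ 0.188,  0.982, -0.001, -0.   ]), 'ft_force': array([-0.536,  0.128, -0.138]), 'torque': array([-0.041, -0.053,  0.02 ]), 'gripper_force': np.float64(0.0), 'finger_gap': np.float64(0.998)}
side [[ 8.740e-01  2.630e-01 -4.080e-01 -5.500e-02]
 [-4.860e-01  4.720e-01 -7.360e-01 -1.043e+00]
 [-1.000e-03  8.410e-01  5.400e-01  8.650e-01]
 [ 0.000e+00  0.000e+00  0.000e+00  1.000e+00]] 482.21452988613277 315.32171272390525 244.63934022928845 ['img', 'range_z', 'fx', 'fy', 'cx', 'cy', 'extrinsics']
top [[-0.034  0.944 -0.328 -0.011]
 [-0.999 -0.03   0.018 -0.005]
 [ 0.007  0.328  0.945  1.657]
 [ 0.     0.     0.     1.   ]] 586.819707754626 327.3913090104766 247.16371158168917 ['img', 'range_z', 'fx', 'fy', 'cx', 'cy', 'extrinsics']
```

View pics/side0.png

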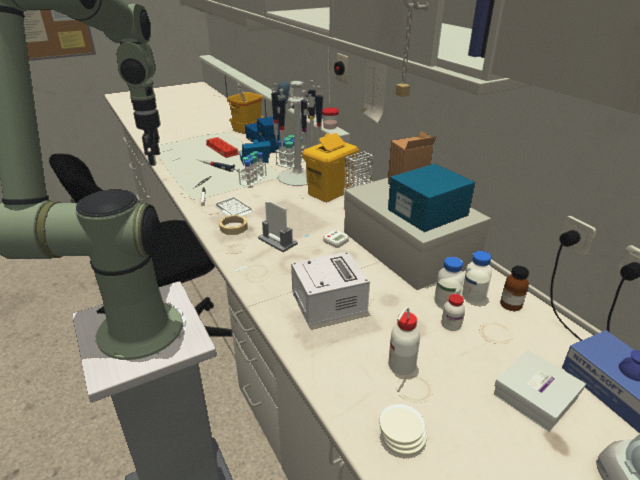

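View pics/top0.png

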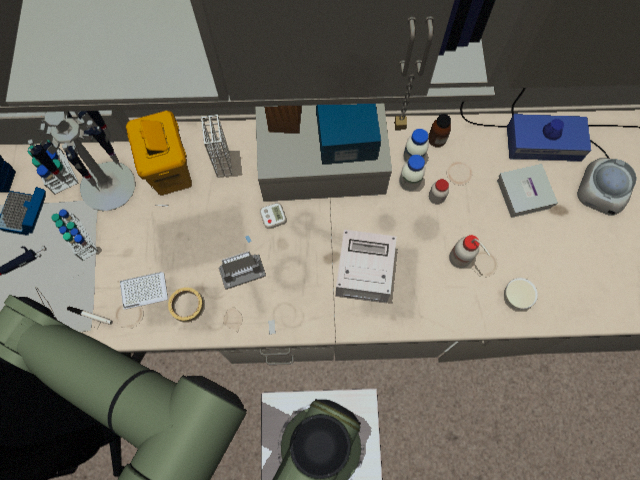

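The stand and plate are at about top (241,268) and the cabinet at (367,265). Its far slot (369,247) looks open, and the near one looks covered, with two screws. I'll enlarge both views.

```bash
python3 - <<'E'
from h import *
t=np.load('pics/top.npz');s=np.load('pics/side.npz')
f=lambda c,x,y,w,h:cv2.resize(c['img'][y:y+h,x:x+w,::-1],(w*4,h*4),interpolation=cv2.INTER_CUBIC)
A=f(t,210,225,200,75);B=f(s,225,190,200,75) 
B=cv2.resize(s['img'][195:330,245:380,::-1],None,fx=4,fy=4,interpolation=cv2.INTER_CUBIC)[:290]
B=np.hstack([B,np.zeros((290,260,3),np.uint8)])
cv2.imwrite('pics/crop1.png',np.vstack([A,B]))
for n,c in(('top',t),('side',s)):
    P=pts(c)
    ok=(c['range_z']>0)
    m=ok&(P[...,0]>.3)&(P[...,0]<.8)&(abs(P[...,1]-.05)<.35)
    for nm,lo,hi,y0,y1 in(('lid',.09,.125,-.25,.03),('plate',.085,.15,.12,.35),('stand',.05,.075,.1,.35)):
        k=m&(P[...,2]>lo)&(P[...,2]<hi)&(P[...,1]>y0)&(P[...,1]<y1)
        Q=P[k]; 
        if len(Q)>5:
            r=cv2.minAreaRect((Q[:,:2]*1000).astype(np.float32)); print(n,nm,len(Q),Q.mean(0).round(4),np.percentile(Q[:,2],[5,50,95]).round(4),r)
E
```

```text
top lid 3446 [ 0.5103 -0.1348  0.1038] [0.0956 0.1033 0.1136] ((557.3734741210938, -102.15702819824219), (347.4888000488281, 251.79522705078125), 2.11138916015625)
top plate 455 [0.5477 0.1972 0.1202] [0.0896 0.1252 0.1407] ((591.8577270507812, 173.25962829589844), (72.1594009399414, 280.6027526855469), 66.72241973876953)
top stand 277 [0.5455 0.1935 0.0611] [0.0515 0.0603 0.0732] ((585.856689453125, 169.65444946289062), (98.60670471191406, 304.22723388671875), 62.32839584350586)
side lid 3142 [ 0.5417 -0.1501  0.1058] [0.0933 0.1059 0.1179] ((576.7054443359375, -148.31199645996094), (391.2832946777344, 266.2828674316406), 15.33376693725586)
side plate 438 [0.5449 0.1919 0.116 ] [0.0893 0.1163 0.1401] ((592.1463623046875, 170.61956787109375), (72.48110961914062, 277.2871398925781), 66.4811019897461)
side stand 268 [0.5427 0.1873 0.062 ] [0.0514 0.0625 0.0732] ((585.8173217773438, 164.5760498046875), (92.62179565429688, 298.2040100097656), 66.72708129882812)
```

View pics/crop1.png

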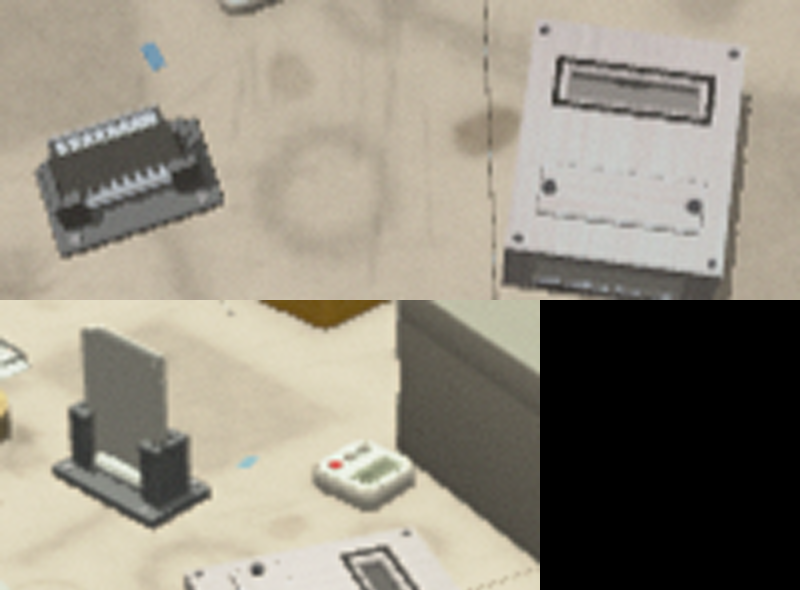

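The far slot is open: black gasket with crop corners (555,58), (715,76), (711,124), (552,103). The near slot has the cover and two thumbscrews. The plate's top edge runs from about (52,146) to (158,117) in the crop.

```bash
cat >> h.py <<'E'
def ray(c,u,v,z):
    E=c['extrinsics']; d=E[:3,:3]@np.array([(u-c['cx'])/c['fx'],-(v-c['cy'])/c['fy'],-1]); return E[:3,3]+d*(z-E[2,3])/d[2]
E
python3 - <<'E'
from h import *
t=np.load('pics/top.npz');s=np.load('pics/side.npz')
R=lambda x,y,z:ray(t,210+(x+.5)/4-.5,225+(y+.5)/4-.5,z)[:2]
g=np.array([R(*p,.106) for p in[(555,58),(715,76),(711,124),(552,103)]]);print('gasket',g.round(4),g.mean(0))
g=np.array([R(*p,.105) for p in[(544,30),(734,53),(711,264),(517,238)]]);print('screws',g.round(4),g.mean(0))
for e in(g[0]-g[1],g[3]-g[2],g[0]-g[3],g[1]-g[2]):print(np.hypot(*e),np.degrees(np.arctan2(e[1],e[0])))
g=np.array([R(*p,.138) for p in[(52,146),(158,117)]]);print('platetop',g.round(4),g.mean(0))
for n,c in(('top',t),('side',s)):
    P=pts(c)
    for nm,lo,hi,cx,r in(('platetop',.085,.145,(.55,.2),.075),('lid',.1,.115,(.52,-.13),.13)):
        Q=P[(c['range_z']>0)&(P[...,2]>lo)&(P[...,2]<hi)&(np.hypot(P[...,0]-cx[0],P[...,1]-cx[1])<r)]
        q=Q[:,:2]-Q[:,:2].mean(0); w,V=np.linalg.eigh(q.T@q)
        print(n,nm,len(Q),Q.mean(0).round(4),Q.min(0).round(3),Q.max(0).round(3),'ang',np.degrees(np.arctan2(V[1,1],V[0,1])), cv2.minAreaRect((Q[:,:2]*1000).astype(np.float32)), np.percentile(q@V,[1,50,99],axis=0).round(4).tolist())
E
```

```text
gasket [[ 0.5498 -0.0938]
 [ 0.5328 -0.2054]
 [ 0.4975 -0.2002]
 [ 0.5164 -0.0901]] [ 0.5241026  -0.14735983]
screws [[ 0.5714 -0.087 ]
 [ 0.5499 -0.2201]
 [ 0.3972 -0.1935]
 [ 0.4199 -0.0618]] [ 0.48459079 -0.14058102]
0.13477648652848914 80.8126824671753
0.13362938337772906 80.23956103419705
0.15359330835339216 -9.461112173267885
0.15493970825783684 -9.885413241357542
platetop [[0.4855 0.2523]
 [0.504  0.1806]] [0.4947708  0.21644608]
top platetop 257 [0.4949 0.2069 0.1214] [0.482 0.174 0.085] [0.516 0.247 0.141] ang 104.97647426985235 ((496.9328308105469, 210.26773071289062), (19.857988357543945, 71.87189483642578), 17.40485954284668) [[-0.0121, -0.0323], [0.0022, 0.0002], [0.0062, 0.034]]
top lid 2290 [ 0.4792 -0.1398  0.1048] [ 0.394 -0.228  0.1  ] [ 0.579 -0.054  0.115] ang 156.4669805886591 ((483.9259948730469, -141.07388305664062), (149.7974395751953, 172.68272399902344), 80.2102279663086) [[-0.0828, -0.0947], [0.0013, 0.0031], [0.0769, 0.0851]]
side platetop 278 [0.4974 0.1998 0.1153] [0.481 0.171 0.085] [0.518 0.245 0.143] ang 110.57371703601949 ((498.2249450683594, 207.5778045654297), (22.921512603759766, 74.4133529663086), 16.506582260131836) [[-0.0136, -0.029], [0.0015, -0.0009], [0.0067, 0.0392]]
side lid 2039 [ 0.4833 -0.149   0.1064] [ 0.397 -0.233  0.1  ] [ 0.582 -0.055  0.115] ang 157.87447629127584 ((486.47882080078125, -143.39669799804688), (158.9378662109375, 174.1415557861328), 78.94255828857422) [[-0.0872, -0.092], [0.0028, 0.0021], [0.0744, 0.0893]]
```

```bash
cat >> h.py <<'E'
from scipy.spatial.transform import Rotation as Ro
def plan(pos,ydeg):
    "shift/turn shares to a TCP pose, tool down, tool y at ydeg in the world"
    s=robot.observe(); R0=Ro.from_quat(s['eef_rot']); a=np.radians(ydeg)
    y=np.array([np.cos(a),np.sin(a),0]); z=np.array([0,0,-1.]); R1=Ro.from_matrix(np.c_[np.cross(y,z),y,z])
    print('t',s['time'],'tcp',s['tcp_pos'].round(4),'F',s['ft_force'].round(2),'gap',s['finger_gap'],s['gripper_force'])
    print('shift',(R0.inv().apply(np.array(pos)-s['tcp_pos'])/.8).round(4),'turn',((R0.inv()*R1).as_rotvec()/(np.pi/4)).round(4))
E
python3 -c "
from h import *
plan((.496,.21,.235),16)"
```

```text
t 0.1 tcp [0.2031 0.5106 0.2306] F [-1.11  0.33  0.14] gap 1.0000060930582544 0.0
shift [-0.4791 -0.2137 -0.0053] turn [-2.0000e-03  6.0000e-04  1.1622e+00]
```

Call:
{"method": "step_arm", "body": {
  "targets": [
    [1,[-0.479,-0.214,-0.005],[0,0,1]],
    [1,[-0.479,-0.214,-0.005],[0,0,1]],
    [1,[-0.479,-0.214,-0.005],[0,0,1]],
    [1,[-0.479,-0.214,-0.005],[0,0,1]],
    [1,[-0.479,-0.214,-0.005],[0,0,1]],
    [1,[-0.479,-0.214,-0.005],[0,0,1]],
    [1,[-0.479,-0.214,-0.005],[0,0,1]],
    [1,[-0.479,-0.214,-0.005],[0,0,1]]
  ]
}}

```text
time: 0.77
tcp_pos: [0.4367, 0.2704, 0.2343]
eef_rot: [0.55, 0.835, -0.0, -0.0]
ft_force: [0.7, -0.6, 0.2]
finger_gap: 1.001
gripper_force: 0.0
```

```bash
python3 -c "
from h import *
plan((.496,.21,.235),16)"
```

```text
t 0.7667 tcp [0.4367 0.2704 0.2343] F [ 0.7  -0.58  0.15] gap 1.0007503099425974 0.0
shift [-0.0986  0.0384 -0.0009] turn [-5.000e-04 -1.000e-04  1.604e-01]
```

Call:
{"method": "step_arm", "body": {
  "targets": [
    [1,[-0.0986,0.0384,-0.001],[0,0,0.16]],
    [1,[-0.0986,0.0384,-0.001],[0,0,0.16]],
    [1,[-0.0986,0.0384,-0.001],[0,0,0.16]],
    [1,[-0.0986,0.0384,-0.001],[0,0,0.16]],
    [1,[-0.0986,0.0384,-0.001],[0,0,0.16]],
    [1,[-0.0986,0.0384,-0.001],[0,0,0.16]]
  ]
}}

```text
time: 1.27
tcp_pos: [0.4942, 0.2126, 0.235]
eef_rot: [0.601, 0.8, -0.0, -0.0]
ft_force: [-0.5, 0.3, -0.4]
finger_gap: 0.999
gripper_force: 0.0
```

```bash
cat >> h.py <<'E'
def wray(c,tcp,q,u,v,z):
    "world point at height z seen at fisheye pixel u,v"
    a,b=(u-c['cx'])/c['fx'],(v-c['cy'])/c['fy']; th=np.hypot(a,b); k=np.sin(th)/max(th,1e-9)
    M=c['mount']; R=Ro.from_quat(q).as_matrix(); d=R@M[:3,:3]@np.array([a*k,-b*k,-np.cos(th)]); o=R@M[:3,3]+tcp
    return o+d*(z-o[2])/d[2]
def wpix(c,tcp,q,p):
    M=c['mount']; R=Ro.from_quat(q).as_matrix(); d=M[:3,:3].T@(R.T@(np.array(p)-tcp)-M[:3,3]); d[1:]*=-1
    th=np.arctan2(np.hypot(d[0],d[1]),d[2]); n=np.hypot(d[0],d[1]); return c['cx']+c['fx']*th*d[0]/n,c['cy']+c['fy']*th*d[1]/n
def wgrab(tag):
    s=robot.observe(); c=grab('wrist'); np.savez(f'pics/{tag}.npz',tcp=s['tcp_pos'],q=s['eef_rot'],**c); cv2.imwrite(f'pics/{tag}.png',c['img'][:,:,::-1]); return c,s['tcp_pos'],s['eef_rot']
E
python3 - <<'E'
from h import *
plan((.496,.21,.235),16)
c,p,q=wgrab('w1'); print(c['mount'].round(3),c['fx'],c['cx'],c['cy'])
print(wpix(c,p,q,(.496,.21,.138)))
E
```

```text
t 1.2667 tcp [0.4942 0.2126 0.235 ] F [-0.5   0.34 -0.42] gap 0.9989704733251192 0.0
shift [-0.0037  0.0013 -0.0001] turn [-0.0014 -0.0004  0.0039]
[[-0.001  0.958  0.287  0.074]
 [ 1.     0.001 -0.     0.   ]
 [-0.001  0.287 -0.958 -0.144]
 [ 0.     0.     0.     1.   ]] 371.64829954431775 322.9802734787421 242.54605101947828
(np.float64(323.8330151780067), np.float64(249.78254442864628))
```

View pics/w1.png

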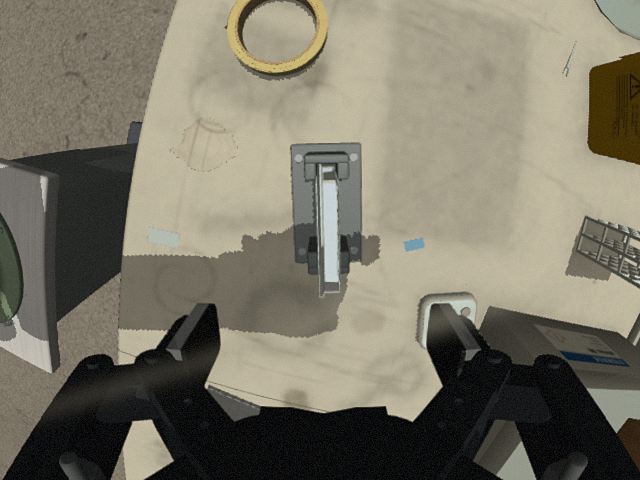

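The plate's top edge shows as a bright strip at about columns 318–341 and rows 165–296, inside the stand. I'll enlarge it.

```bash
python3 - <<'E'
from h import *
im=cv2.imread('pics/w1.png')[135:310,265:390]; im=cv2.resize(im,None,fx=3.4,fy=3.4,interpolation=cv2.INTER_CUBIC)
cv2.imwrite('pics/w1c.png',im)
c=np.load('pics/w1.npz'); d=c['range_z']
for v in (175,200,230,260,285): print(v,d[v,312:348:2].round(3))
E
```

```text
175 [0.311 0.312 0.243 0.246 0.251 0.273 0.273 0.272 0.271 0.271 0.271 0.271
 0.271 0.313 0.31  0.312 0.312 0.311]
200 [0.372 0.37  0.371 0.242 0.242 0.245 0.245 0.244 0.244 0.245 0.244 0.244
 0.244 0.245 0.371 0.371 0.372 0.372]
230 [0.38  0.38  0.379 0.246 0.247 0.25  0.25  0.251 0.251 0.252 0.251 0.25
 0.249 0.25  0.38  0.379 0.381 0.38 ]
260 [0.333 0.334 0.333 0.253 0.254 0.253 0.256 0.257 0.257 0.255 0.256 0.256
 0.257 0.257 0.266 0.332 0.334 0.334]
285 [0.407 0.409 0.409 0.408 0.26  0.259 0.26  0.262 0.262 0.263 0.262 0.263
 0.261 0.262 0.408 0.408 0.407 0.41 ]
```

View pics/w1c.png

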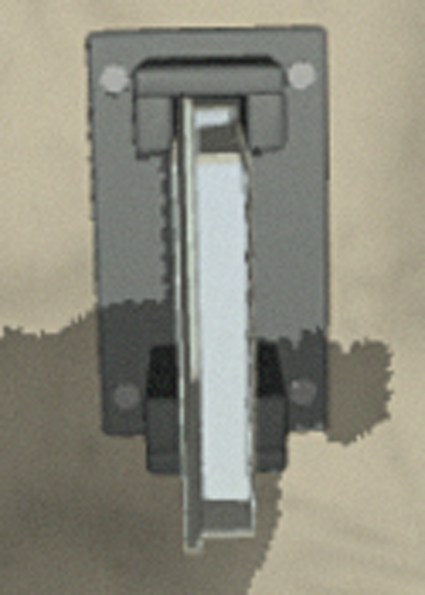

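The plate outline in the crop has its flange on the left at x≈180–185 and its right side at x≈243–256. It runs from y≈98 to y≈548.

```bash
python3 - <<'E'
from h import *
c=np.load('pics/w1.npz'); f=lambda x,y:wray(c,c['tcp'],c['q'],265+x/3.4,135+y/3.4,.138)[:2]
for l in [((178,98),(184,548)),((245,155),(255,535))]:
    A,B=map(lambda p:f(*p),l); d=B-A; print(A.round(4),B.round(4),np.hypot(*d).round(4),np.degrees(np.arctan2(d[1],d[0])))
A,B=f(178,98),f(184,548);C,D=f(245,155),f(255,535)
n=np.array([B[1]-A[1],A[0]-B[0]]);n/=np.hypot(*n);print('thick',(C-A)@n,(D-A)@n,'centre',(A+B)/2+n*np.mean([(C-A)@n,(D-A)@n])/2)
t=np.load('pics/side.npz')
E
```

```text
[0.4758 0.2648] [0.5024 0.1756] 0.0931 -73.3536771044582
[0.4911 0.2578] [0.5159 0.1826] 0.0792 -71.77755431409238
thick -0.012706851936444588 -0.014883920597073367 centre [0.49572194 0.22220793]
```

```bash
python3 -c "
from h import *
plan((.4963,.218,.103),16.8)"
```

```text
t 1.3167 tcp [0.4941 0.2128 0.2351] F [-0.15  0.62 -0.1 ] gap 0.9983329213318112 0.0
shift [0.0054 0.0045 0.1651] turn [-0.001  -0.0003 -0.0131]
```

Call:
{"method": "step_arm", "body": {
  "targets": [
    [1,[0.0054,0.0045,0.0],[0,0,-0.013]],
    [1,[0.0054,0.0045,0.03],[0,0,-0.013]],
    [1,[0.0054,0.0045,0.06],[0,0,-0.013]],
    [1,[0.0054,0.0045,0.09],[0,0,-0.013]],
    [1,[0.0054,0.0045,0.12],[0,0,-0.013]],
    [1,[0.0054,0.0045,0.145],[0,0,-0.013]],
    [1,[0.0054,0.0045,0.165],[0,0,-0.013]],
    [1,[0.0054,0.0045,0.165],[0,0,-0.013]]
  ]
}}

```text
time: 1.98
tcp_pos: [0.4946, 0.2176, 0.1002]
eef_rot: [0.596, 0.803, -0.002, -0.002]
ft_force: [0.0, -0.1, -0.8]
finger_gap: 0.999
gripper_force: 0.0
```

```bash
python3 - <<'E'
from h import *
plan((.4963,.218,.103),16.8)
c,p,q=wgrab('w2')
print([np.round(wpix(c,p,q,(.4963+t*-.289,.218+t*.957,.138))) for t in(-.043,0,.043)])
E
```

```text
t 1.9833 tcp [0.4946 0.2176 0.1002] F [ 0.01 -0.1  -0.77] gap 0.9987638829304375 0.0
shift [-0.0002  0.0022 -0.0035] turn [-0.0071 -0.0004  0.0005]
[array([326., 445.]), array([326., 361.]), array([327., 241.])]
```

View pics/w2.png

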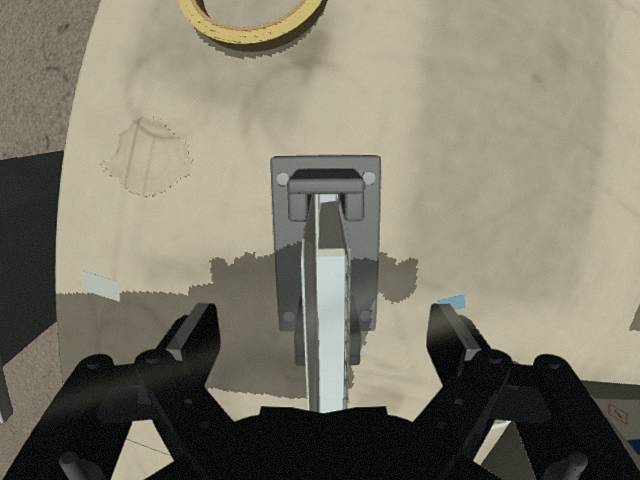

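The plate runs at columns 303–349 with its near end at row ≈245, as predicted. The fingers straddle it about 2 mm off centre. I'll correct that and close.

Call:
{"method": "step_arm", "body": {
  "targets": [
    [1,[0,0.0022,-0.002],[-0.007,0,0]],
    [1,[0,0.0022,-0.002],[-0.007,0,0]],
    [0,[0,0.0022,-0.002],[-0.007,0,0]],
    [0,[0,0.0022,-0.002],[-0.007,0,0]],
    [0,[0,0.0022,-0.002],[-0.007,0,0]],
    [0,[0,0.0022,-0.002],[-0.007,0,0]],
    [0,[0,0.0022,-0.002],[-0.007,0,0]],
    [0,[0,0.0022,-0.002],[-0.007,0,0]]
  ]
}}

```text
time: 2.7
tcp_pos: [0.499, 0.2174, 0.105]
eef_rot: [0.597, 0.802, 0.002, 0.001]
ft_force: [-9.8, -3.6, 8.1]
finger_gap: 0.16
gripper_force: 59.4
```

Call:
{"method": "step_arm", "body": {
  "targets": [
    [0,[0,0,0],[0,0,0]],
    [0,[0,0,0],[0,0,0]],
    [0,[0,0,0],[0,0,0]],
    [0,[0,0,0],[0,0,0]],
    [0,[0,0,0],[0,0,0]],
    [0,[0,0,0],[0,0,0]]
  ]
}}

```text
time: 3.2
tcp_pos: [0.4986, 0.2173, 0.105]
eef_rot: [0.597, 0.802, 0.002, 0.001]
ft_force: [-2.4, -1.2, 5.2]
finger_gap: 0.157
gripper_force: 58.8
```

```bash
python3 -c "
from h import *
plan((.4963,.218,.26),16.8)"
```

```text
t 3.2 tcp [0.4986 0.2173 0.105 ] F [-2.38 -1.23  5.17] gap 0.15728639108596204 58.76358926296234
shift [ 0.0017 -0.0017 -0.1938] turn [ 0.0056  0.0002 -0.0025]
```

Call:
{"method": "step_arm", "body": {
  "targets": [
    [0,[0,0,-0.02],[0,0,0]],
    [0,[0,0,-0.045],[0,0,0]],
    [0,[0,0,-0.075],[0,0,0]],
    [0,[0,0,-0.105],[0,0,0]],
    [0,[0,0,-0.135],[0,0,0]],
    [0,[0,0,-0.165],[0,0,0]],
    [0,[0,0,-0.18],[0,0,0]],
    [0,[0,0,-0.18],[0,0,0]]
  ]
}}

```text
time: 3.87
tcp_pos: [0.5005, 0.2179, 0.2519]
eef_rot: [0.597, 0.802, 0.005, 0.003]
ft_force: [-0.2, 0.1, -0.7]
finger_gap: 0.158
gripper_force: 58.4
```

```bash
python3 -c "
from h import *
plan((.524,-.1475,.25),-9.7)"
```

```text
t 3.8667 tcp [0.5005 0.2179 0.2519] F [-0.16  0.11 -0.75] gap 0.1582164908380538 58.42248201370239
shift [-0.446  -0.1029  0.0012] turn [ 0.0145 -0.0034  0.5861]
```

Call:
{"method": "step_arm", "body": {
  "targets": [
    [0,[-0.03,-0.007,0],[0.002,0,0.04]],
    [0,[-0.075,-0.017,0],[0.004,0,0.1]],
    [0,[-0.12,-0.028,0],[0.006,0,0.16]],
    [0,[-0.165,-0.038,0],[0.008,0,0.22]],
    [0,[-0.21,-0.048,0],[0.01,0,0.28]],
    [0,[-0.255,-0.059,0],[0.012,-0.001,0.34]],
    [0,[-0.3,-0.069,0],[0.014,-0.002,0.4]],
    [0,[-0.345,-0.08,0],[0.0145,-0.003,0.46]]
  ]
}}

```text
time: 4.53
tcp_pos: [0.5159, -0.0671, 0.2471]
eef_rot: [0.732, 0.681, -0.003, -0.002]
ft_force: [1.0, 0.0, -0.7]
finger_gap: 0.159
gripper_force: 58.4
```

```bash
python3 -c "
from h import *
plan((.524,-.1475,.25),-9.7)"
```

```text
t 4.5333 tcp [ 0.5159 -0.0671  0.2471] F [ 1.03  0.01 -0.7 ] gap 0.15892309257658221 58.38719666004181
shift [-0.0995  0.0174 -0.0036] turn [-0.0087  0.003   0.1232]
```

Call:
{"method": "step_arm", "body": {
  "targets": [
    [0,[-0.04,0.007,-0.0036],[-0.004,0.001,0.05]],
    [0,[-0.08,0.014,-0.0036],[-0.008,0.003,0.1]],
    [0,[-0.0995,0.0174,-0.0036],[-0.0087,0.003,0.123]],
    [0,[-0.0995,0.0174,-0.0036],[-0.0087,0.003,0.123]],
    [0,[-0.0995,0.0174,-0.0036],[-0.0087,0.003,0.123]],
    [0,[-0.0995,0.0174,-0.0036],[-0.0087,0.003,0.123]],
    [0,[-0.0995,0.0174,-0.0036],[-0.0087,0.003,0.123]],
    [0,[-0.0995,0.0174,-0.0036],[-0.0087,0.003,0.123]]
  ]
}}

```text
time: 5.2
tcp_pos: [0.5246, -0.1446, 0.2513]
eef_rot: [0.763, 0.646, 0.0, 0.0]
ft_force: [0.9, -0.1, -0.1]
finger_gap: 0.158
gripper_force: 58.4
```

```bash
python3 - <<'E'
from h import *
plan((.524,-.1475,.25),-9.7)
c,p,q=wgrab('w3')
a=np.radians(-9.7);X=np.array([np.cos(a),np.sin(a)]);Y=np.array([-X[1],X[0]])
for u,v in((-.009,.045),(.009,.045),(.009,-.045),(-.009,-.045)): print(np.round(wpix(c,p,q,[*(np.array([.524,-.1475])+u*X+v*Y),.105])))
t,s=grab('top'),grab('side')
I=[cv2.resize(t['img'][200:300,320:420,::-1],(400,400),interpolation=cv2.INTER_CUBIC),cv2.resize(s['img'][200:330,280:380,::-1],(400,520),interpolation=cv2.INTER_CUBIC)]
o=np.zeros((520,800,3),np.uint8);o[:400,:400]=I[0];o[:,400:]=I[1];cv2.imwrite('pics/ts3.png',o)
E
```

```text
t 5.2 tcp [ 0.5246 -0.1446  0.2513] F [ 0.88 -0.07 -0.09] gap 0.15822561653102085 58.36837112903595
shift [-0.0037 -0.0002  0.0016] turn [ 0.0013 -0.0001  0.0056]
[311. 176.]
[334. 176.]
[333. 283.]
[312. 283.]
```

View pics/w3.png

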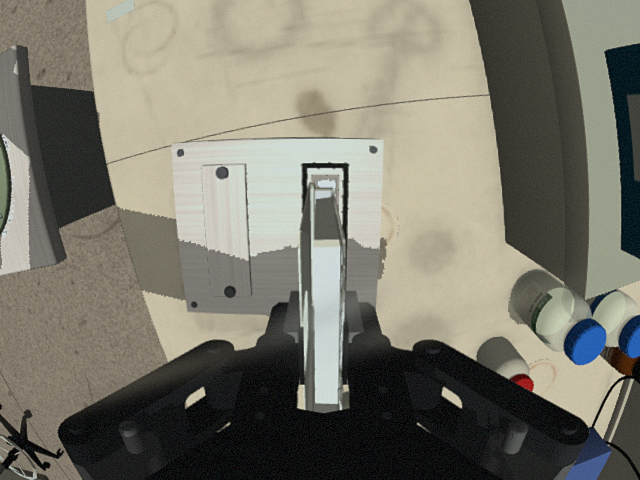

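The cover is at left, with thumbscrews at (222,173) and (230,292). The gasket around the open slot is at about (303–348, 163) and the plate is above it. Lid screws are at (180,152), (372,150) and (194,304).

```bash
python3 - <<'E'
from h import *
c=np.load('pics/w3.npz'); f=lambda u,v,z=.105:wray(c,c['tcp'],c['q'],u,v,z)[:2]
A,B,C=f(180,152),f(372,150),f(194,304); print(A,B,C,'ctr',(B+C)/2, 'ang',[np.degrees(np.arctan2(*(d[::-1]))) for d in(B-A,A-C)],np.hypot(*(B-A)),np.hypot(*(A-C)))
D,E=f(222,173,.115),f(230,292,.115);print('cover ctr',(D+E)/2,np.degrees(np.arctan2(*((D-E)[::-1]))))
w=cv2.resize(cv2.imread('pics/w3.png')[145:270,285:365],(512,800),interpolation=cv2.INTER_CUBIC)
w=w[:600]
ts=cv2.imread('pics/ts3.png'); o=np.zeros((600,800,3),np.uint8); o[:,:512]=w; o[:288,512:]=cv2.resize(ts[:400,:400],(288,288)); o[288:,512:]=cv2.resize(ts[:,400:],(288,312))
cv2.imwrite('pics/z3.png',o)
E
```

```text
[ 0.42065315 -0.06177852] [ 0.57273773 -0.08900505] [ 0.39785005 -0.19479225] ctr [ 0.48529389 -0.14189865] ang [np.float64(-10.149704378521335), np.float64(80.27211027469932)] 0.1545024410657072 0.13495419005424858
cover ctr [ 0.44697193 -0.13477715] 80.2215080454838
```

View pics/z3.png

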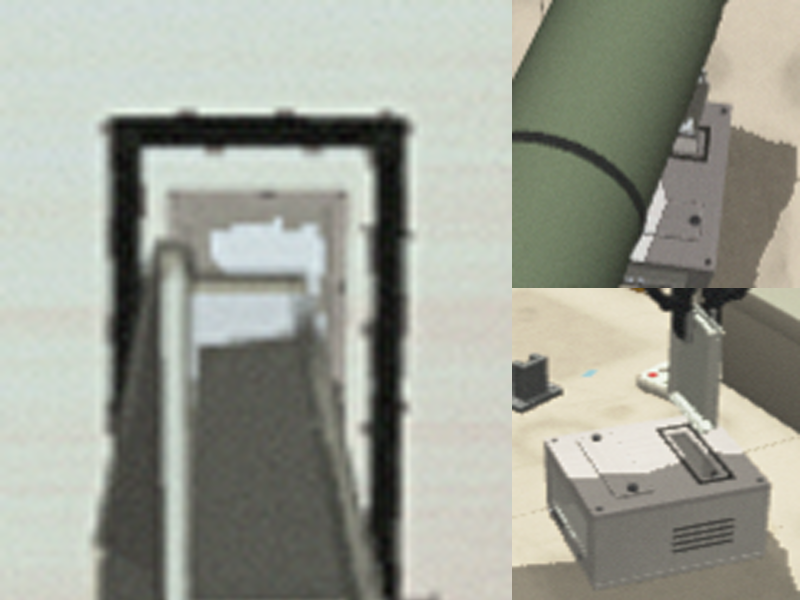

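In the zoom, the gasket's inner edge is at x≈142–372, y≈147, and the slot bevel's corners are at (168,190) and (345,190). The plate's lower end has its flange corner at about (157,247) and the other face at about (317,288). It hangs straight over the slot.

```bash
python3 - <<'E'
from h import *
c=np.load('pics/w3.npz'); f=lambda x,y,z:wray(c,c['tcp'],c['q'],285+x/6.4,145+y/6.4,z)[:2]
a=np.radians(-9.85);X=np.array([np.cos(a),np.sin(a)]);Y=np.array([-X[1],X[0]]); S=np.array([.4852,-.1415])+.04*X; print('slot',S,'tcp',c['tcp'])
loc=lambda p:(np.array([(p-S)@X,(p-S)@Y])*1000).round(1)
print('gasket in',loc(f(142,147,.106)),loc(f(372,147,.106)),'bevel',loc(f(168,190,.105)),loc(f(345,190,.105)))
print('tcp loc',loc(c['tcp'][:2]),'plate low',loc(f(157,247,.156)),loc(f(317,288,.156)))
E
```

```text
slot [ 0.52461036 -0.14834277] tcp [ 0.5246066  -0.14459035  0.25128249]
gasket in [-13.1  52. ] [14.8 52.2] bevel [-10.   46.6] [11.7 46.7]
tcp loc [-0.6  3.7] plate low [-9.6 46.3] [ 6.6 42.2]
```

```bash
cat >> h.py <<'E'
def cab(x,y,z):
    a=np.radians(-9.85);X=np.array([np.cos(a),np.sin(a)]);Y=np.array([-X[1],X[0]]); p=np.array([.5246,-.1483])+x*X+y*Y
    s=robot.observe(); d=s['tcp_pos'][:2]-[.5246,-.1483]; print('loc mm',(d@X*1e3).round(2),(d@Y*1e3).round(2)); plan((*p,z),-9.85)
E
python3 -c "
from h import *
cab(.0017,.0001,.211)"
```

```text
loc mm -0.39 3.26
t 5.35 tcp [ 0.5248 -0.145   0.2516] F [-1.13 -0.08 -0.88] gap 0.1565680937743197 58.36895763874054
shift [-0.004   0.0025  0.0507] turn [0.0019 0.0003 0.0084]
```

Call:
{"method": "step_arm", "body": {
  "targets": [
    [0,[-0.004,0.0025,0.0],[0.002,0,0.008]],
    [0,[-0.004,0.0025,0.015],[0.002,0,0.008]],
    [0,[-0.004,0.0025,0.03],[0.002,0,0.008]],
    [0,[-0.004,0.0025,0.042],[0.002,0,0.008]],
    [0,[-0.004,0.0025,0.0475],[0.002,0,0.008]],
    [0,[-0.004,0.0025,0.0475],[0.002,0,0.008]],
    [0,[-0.004,0.0025,0.0475],[0.002,0,0.008]],
    [0,[-0.004,0.0025,0.0475],[0.002,0,0.008]]
  ]
}}

```text
time: 6.02
tcp_pos: [0.5266, -0.1495, 0.2141]
eef_rot: [0.766, 0.643, 0.0, 0.0]
ft_force: [0.3, 0.6, 0.4]
finger_gap: 0.158
gripper_force: 58.4
```

```bash
python3 - <<'E'
from h import *
cab(.0017,.0001,.2)
c,p,q=wgrab('w4')
w=cv2.resize(c['img'][140:240,280:370,::-1],(540,600),interpolation=cv2.INTER_CUBIC); cv2.imwrite('pics/z4.png',w)
E
```

```text
loc mm 2.16 -0.84
t 6.0167 tcp [ 0.5266 -0.1495  0.2141] F [0.26 0.55 0.35] gap 0.15766373079446352 58.353649377822876
shift [ 0.0012 -0.0006  0.0176] turn [ 0.0008  0.0005 -0.0014]
```

View pics/z4.png

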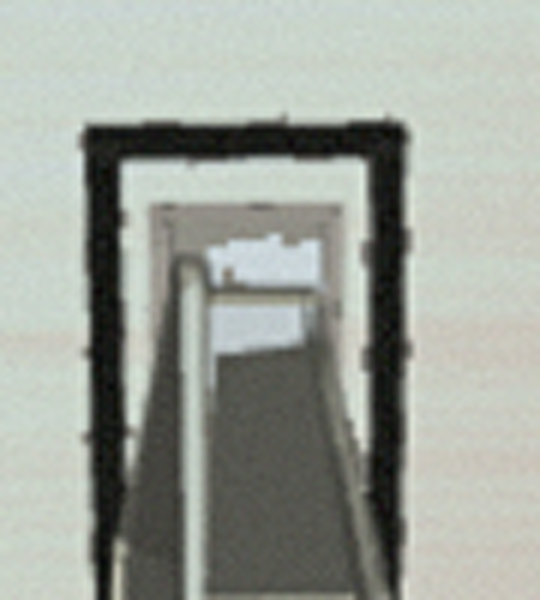

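The plate's lower end spans x≈172–322, y≈262. It lies inside the bevel corners (150,205) and (342,205) and the gasket's inner edges at 120 and 368. I'll get the residual offset.

```bash
python3 - <<'E'
from h import *
c=np.load('pics/w4.npz'); f=lambda x,y,z:wray(c,c['tcp'],c['q'],280+x/6,140+y/6,z)[:2]
a=np.radians(-9.85);X=np.array([np.cos(a),np.sin(a)]);Y=np.array([-X[1],X[0]]); S=np.array([.5246,-.1483])
loc=lambda p:(np.array([(p-S)@X,(p-S)@Y])*1000).round(1)
print('gasket in',loc(f(120,157,.106)),loc(f(368,157,.106)),loc(f(127,500,.106)),loc(f(367,500,.106)),'bevel',loc(f(150,205,.105)),loc(f(342,205,.105)))
print('plate low',loc(f(172,260,.119)),loc(f(320,300,.119)),'plate up',loc(f(112,600,.147)),)
E
```

```text
gasket in [-13.3  52.1] [14.7 52. ] [-13.1  12.1] [14.9 12.1] bevel [-10.   46.5] [11.8 46.4]
plate low [-7. 42.] [ 8.9 37.6] plate up [-12.3  12. ]
```

Call:
{"method": "step_arm", "body": {
  "targets": [
    [0,[0.0012,0,0],[0,0,0]],
    [0,[0.0012,0,0.006],[0,0,0]],
    [0,[0.0012,0,0.012],[0,0,0]],
    [0,[0.0012,0,0.018],[0,0,0]],
    [0,[0.0012,0,0.024],[0,0,0]],
    [0,[0.0012,0,0.03],[0,0,0]],
    [0,[0.0012,0,0.03],[0,0,0]],
    [0,[0.0012,0,0.03],[0,0,0]]
  ]
}}

```text
time: 6.73
tcp_pos: [0.526, -0.1483, 0.189]
eef_rot: [0.766, 0.643, -0.0, -0.0]
ft_force: [-0.5, 0.1, 0.5]
finger_gap: 0.156
gripper_force: 58.4
```

```bash
python3 -c "
from h import *
cab(.002,.0001,.13)"
```

```text
loc mm 1.41 0.26
t 6.7333 tcp [ 0.526  -0.1483  0.189 ] F [-0.47  0.06  0.49] gap 0.15636489390580727 58.35451126098633
shift [-0.0002  0.0008  0.0737] turn [-0.0015  0.     -0.0015]
```

Call:
{"method": "step_arm", "body": {
  "targets": [
    [0,[0,0.0008,0.008],[0,0,0]],
    [0,[0,0.0008,0.018],[0,0,0]],
    [0,[0,0.0008,0.028],[0,0,0]],
    [0,[0,0.0008,0.036],[0,0,0]],
    [0,[0,0.0008,0.04],[0,0,0]],
    [0,[0,0.0008,0.04],[0,0,0]],
    [0,[0,0.0008,0.04],[0,0,0]]
  ]
}}

```text
time: 7.32
tcp_pos: [0.5268, -0.1485, 0.1572]
eef_rot: [0.766, 0.643, -0.0, -0.0]
ft_force: [0.8, -0.9, -0.8]
finger_gap: 0.159
gripper_force: 58.4
```

```bash
python3 -c "
from h import *
cab(.002,.0001,.13)"
```

```text
loc mm 2.23 0.23
t 7.3167 tcp [ 0.5268 -0.1485  0.1572] F [ 0.75 -0.88 -0.82] gap 0.15888554592304355 58.39813470840454
shift [-0.0002 -0.0003  0.034 ] turn [-0.001   0.0001 -0.0014]
```

Call:
{"method": "step_arm", "body": {
  "targets": [
    [0,[0,0,0.008],[0,0,0]],
    [0,[0,0,0.016],[0,0,0]],
    [0,[0,0,0.024],[0,0,0]],
    [0,[0,0,0.03],[0,0,0]],
    [0,[0,0,0.034],[0,0,0]],
    [0,[0,0,0.034],[0,0,0]],
    [0,[0,0,0.034],[0,0,0]],
    [0,[0,0,0.034],[0,0,0]]
  ]
}}

```text
time: 7.98
tcp_pos: [0.5272, -0.1486, 0.1305]
eef_rot: [0.766, 0.643, -0.0, 0.0]
ft_force: [-0.7, 0.3, -0.3]
finger_gap: 0.162
gripper_force: 58.4
```

```bash
python3 - <<'E'
from h import *
cab(.002,.0001,.13)
c,p,q=wgrab('w5'); s=grab('side')
o=np.zeros((600,800,3),np.uint8); o[:,:420]=cv2.resize(c['img'][140:340,260:400,::-1],(420,600)); o[:500,420:]=cv2.resize(s['img'][215:325,285:369,::-1],(380,500),interpolation=cv2.INTER_CUBIC)
cv2.imwrite('pics/z5.png',o)
E
```

```text
loc mm 2.59 0.15
t 7.9833 tcp [ 0.5272 -0.1486  0.1305] F [-0.7   0.3  -0.29] gap 0.16169923919903814 58.44408631324768
shift [-0.0001 -0.0007  0.0006] turn [ 0.0002  0.0004 -0.0013]
```

View pics/z5.png

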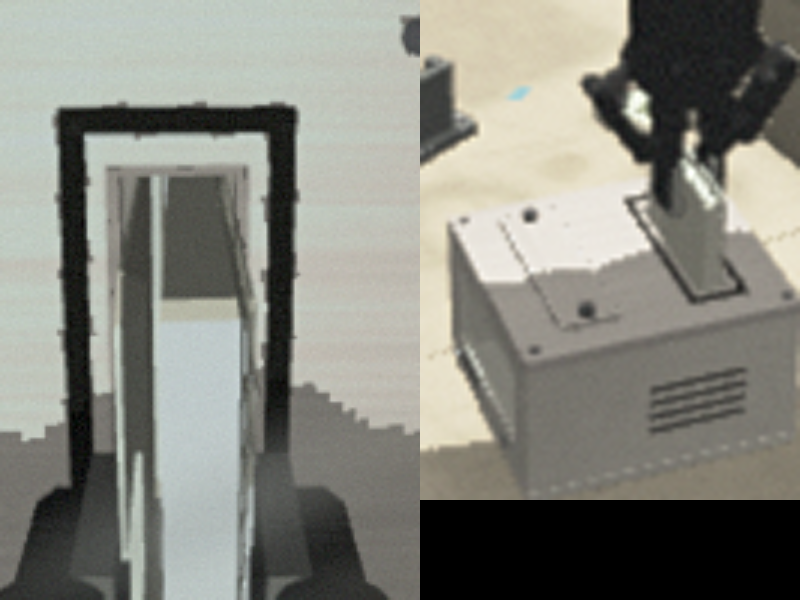

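The plate is in the far slot, centred in the gasket, upright, and clear on both sides with no contact force. I'll let it settle and hand in.

Call:
{"method": "step_arm", "body": {
  "targets": [
    [0,[0,0,0],[0,0,0]],
    [0,[0,0,0],[0,0,0]],
    [0,[0,0,0],[0,0,0]],
    [0,[0,0,0],[0,0,0]]
  ]
}}

```text
time: 8.42
tcp_pos: [0.527, -0.1486, 0.1304]
eef_rot: [0.766, 0.643, -0.0, 0.0]
ft_force: [-0.6, 0.4, -0.5]
finger_gap: 0.157
gripper_force: 58.4
```

```bash
python3 -c "
from h import *
cab(.002,.0001,.13); print(robot.sign_off())"
```

```text
loc mm 2.43 0.16
t 8.4167 tcp [ 0.527  -0.1486  0.1304] F [-0.56  0.39 -0.49] gap 0.15657820581140053 58.44421863555908
shift [-0.0001 -0.0005  0.0005] turn [-0.      0.0004 -0.0014]
the job is handed in; nothing more can be done
None
```

The plate is held upright and still in the open far slot, about 70 mm inside and with under 1 N on the wrist; I handed the job in at 8.4 s, and no verdict came back.

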